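# Close up and lock a row of honey jars in the packing cradle

## Task

Slide the carriage of the packing cradle along its track so that its green divider closes up the three honey jars and presses the row against the sprung black pad at the other end, until the pad is pushed in about half of its spring travel (not bottomed). Leave the carriage there and then press its red lock lever down until it clicks over and stays down. Handle the glass gently, keep the jars standing, and leave everything else on the counter where it is.

Things in the scene. Friction and masses are not known exactly. Their poses are not given: they have to be found in the camera images.
- cradle: Packing cradle fixed on the counter: pale wooden floor 84 mm wide (x), 12 mm thick, from y = -270 to +230 mm, with aluminium side rails 34 mm high. Origin on the counter, z up. Carriage at the -y end, end stop at the +y end, the jars in a row along y between them, at x = 0.
- carriage (a joint): Sliding position of the carriage, m: 0 at the -y end, up to 0.170 as it slides towards the jars (cradle +y). The divider's jar-side face lies at cradle y = -0.170 + this value. It stays where it is left: track friction about 9 N, which also holds it against the pad's spring.
- grip_top (a point): Centre of the top of the carriage's upright black slider grip, 107 mm above the counter. Grip: 40 mm (x) by 20 mm (y) by 85 mm high. The flat face on its -y side, 10 mm behind this point, can be pushed (its upper 45 mm stands clear of all else). This point lies 26 mm to the -y side of the divider's jar-side face.
- divider_face (a point): Centre of the jar-side (+y) face of the green divider plate on the carriage; plate 68 mm wide, 66 mm high, 6 mm thick; this point is 47 mm above the counter.
- end_stop: Aluminium plate 84 by 80 mm high across the cradle's +y end; origin at the foot of its jar-side face (cradle y = +218 mm). Before it a dark block and a black 62 by 56 mm pad on a yellow stem. The free pad's face stands 55 to 85 mm before the plate, set anew each time, not reported: see or feel it. Sprung pad: gives from 3 N, then 0.4 N per mm over 14 mm (half way 5.8 N, end 8.6 N).
- lock_lever (a joint): Angle of the carriage's sprung lock lever, rad: 0 raised (0.42 rad above level), 0.5 fully down. It springs back up until about 0.33; beyond that it snaps to 0.5 and stays. Needs about 6 N down on the paddle. Pivot: 26 mm to the +x side of the carriage's middle, 64 mm above the counter, axis along cradle y.
- paddle_top (a point): Centre of the top of the red paddle (36 mm along the lever, 32 mm wide, 10 mm thick) at the end of the lock lever, 90 mm from its pivot. The lever points to the cradle's +x side, 44 mm behind (-y) the grip's middle. Paddle top about 105 mm above the counter raised, 62 mm down.
- jar_a: Honey jar with a red lid, the one nearest the divider: 68 mm in diameter, 94 mm high, 0.1 to 0.2 kg, loose, standing on the cradle floor; origin at the centre of its underside.
- jar_b: Honey jar with a brass lid, the middle one: 68 mm in diameter, 94 mm high, 0.1 to 0.2 kg, loose, standing on the cradle floor; origin at the centre of its underside.
- jar_c: Honey jar with a green lid, the one nearest the pad: 68 mm in diameter, 94 mm high, 0.1 to 0.2 kg, loose, standing on the cradle floor; origin at the centre of its underside.
- spare_jar: Bystander: dark jam jar with a white lid, 68 mm in diameter, 94 mm high, beside the cradle; origin under its centre.
- lid_stack: Bystander: stack of brass lids, 72 mm in diameter, 32 mm high; origin under its centre.
- red_mug: Bystander: red mug, 80 mm in diameter, 80 mm high, beyond the cradle; origin under its centre.
- flask: Bystander: navy flask, 84 mm in diameter, 210 mm high; origin under its centre.
- ladle: Bystander: red-handled spoon 240 mm long, lying along its x axis; origin under its middle.
- steel_bowl: Bystander: steel bowl, 170 mm in diameter, 60 mm high; origin under its centre.
- carton: Bystander: cardboard carton 130 by 170 by 120 mm high; origin under its centre.

How it is judged (in metres and radians):
On the way:
1. with the lever still raised, the divider has closed up the row and pushed the sprung pad in about half way (contact force between end_stop and anything else between 3.8 and 7.6 N and horizontal distance between jar_a and divider_face below 0.039 m and horizontal distance between jar_a and jar_b below 0.072 m and horizontal distance between jar_b and jar_c below 0.072 m and value of joint lock_lever below 0.2 rad), for 0.2 s.
At the end, for the whole second after the job is handed in: The three jars stand closed up (gaps under about 4 mm) between the divider and the pad, the row presses on the pad with 3.8 to 7.6 N (pushed in 2 to 11.5 mm of its 14), jars upright within 0.12 rad and at rest, and the lock lever stays down beyond 0.44 rad (contact force between end_stop and anything else between 3.8 and 7.6 N and horizontal distance between jar_a and divider_face below 0.039 m and horizontal distance between jar_a and jar_b below 0.072 m and horizontal distance between jar_b and jar_c below 0.072 m and value of joint lock_lever above 0.44 rad and angle between each of jar_a, jar_b, jar_c's own z axis and vertical below 0.12 rad and linear speed of each of jar_a, jar_b, jar_c below 0.02 m/s); the robot touches nothing.
It fails at once if the row is squeezed against the end stop with more than 15 N (contact force between end_stop and anything else above 15 N).
It fails at once if a jar of the row tips over or is lifted out (angle between any of jar_a, jar_b, jar_c's own z axis and vertical above 0.4 rad or height (world z) of any of jar_a, jar_b, jar_c above 0.04 m).
It fails at once if one of the other things on the counter is moved by more than 25 mm (distance of any of spare_jar, lid_stack, red_mug, flask, ladle, steel_bowl, carton from where it was at the start of the episode above 0.025 m).
It also fails if it takes over 64 s, if anything falls off the work surface, if the arm or the gripper's body presses on something with over 40 N, if the wrist force passes 120 N, or if a joint passes its speed limit or range.

## Robot

A 6-joint arm with a two-finger parallel gripper is mounted at the origin on the work surface. World frame = base frame: x ahead of the robot, y to its left, z up, the work surface at z = 0. Lengths are in mm, angles in rad, forces in N, time in s.
With the tool pointing down it reaches from about 300 to 850 mm from the base axis. Payload 5.4 kg.
Tool frame: the origin (TCP) lies on the centre line of the jaws, within the pads' length; the fingertips stand 14 mm ahead of it and the grasp point (between the pads) lies 5 mm behind it; y points along the fingers, z is the direction in which the jaws open and shut, and the axes are right-handed (so a half turn about y gives the same grasp; the last joint's range is limited). The gripper opens to 85 mm and grips with 20 to 120 N. Pads are 22 mm wide; open, the fingers measure 114 mm over their backs; the gripper's body (76 mm by 85 mm) begins 54 mm behind the grasp point. The pads swing forward as they close: fully open they stand 13 mm farther back than shut.
Start: joints at [-1.38, 0.158, 1.597, -0, 1.386, -0.21], TCP at [224.315, -529.424, 245.299] pointing down, gripper open.
Joint ranges: [-2.91, 2.91], [-0.94, 2.29], [0.18, 2.7], [-1.29, 4.43], [0.17, 2.64], [-3, 3]. Speed limits (rad/s): [2.57, 2.57, 3.14, 3.14, 3.14, 3.14].

## Interface

Orientations are given as a 3x3 rotation matrix whose columns are the frame's x, y, z axes.
In Python, from plant import observe, viewer, job gives the robot as it stands.
- The arm moves only by the tool arm_command, never from a script. Its argument "rows" is a list of rows, each a list of 7 numbers: the shift along the tool's x, y, z in units of 40 mm (1.0 is 40 mm), then the turn, a rotation vector about the tool's x, y, z in degrees, then the finger opening in mm, from 0 to 85.4. A call has 1 to 20 rows; each row shifts and turns the commanded pose from where the row before left it, along the tool's axes as they then stand; what a row does not reach is not made up. A row lasts 1/12 s, in which the tool goes at most 41.7 mm and 7.16 degrees, less where a joint would pass 70% of its speed; a pose out of reach is approached as far as the arm can. A call is refused whole if a number of a shift passes 1 or a number of a turn 7.16, either way. A call with a gripper value outside its range is refused whole. The fingers move at their own pace and stop on an object; "force" is the grip in N (left out, the last holds). Time passes only in rows, so rows that do not move let the fingers close. It gives the time, the measured TCP pose, the force and the opening at its end, in the units of the state.
- observe(): the state, without advancing time (a new reading comes with each control period).
- viewer.capture(name): name is "scene" or "top" or "wrist"; returns (picture, depth): 420x560x3 uint8, red, green, blue; 420x560 float32, mm along the optical axis (not along the pixel's ray), 0 where there is no reading.
- viewer.camera_model(name): a dict with "fx", "fy", "cx", "cy" (pixels), "D" ([k1, k2, p1, p2, k3] as OpenCV has them; the pictures are not rectified), "rvec" (rotation vector, rad) and "tvec" (3), from world to camera coordinates, as OpenCV has them. Camera axes: x right, y down, z forward; pixel columns grow to the right and rows downward; lengths in mm; the calibration is good to about 2 mm. A picture is of the moment at which its call begins: read the wrist's pose just before it. camera_model takes no time and is no camera call; for the wrist camera it gives the pose at the moment of the call.
- job.job_done(): hands the job in, once; it reports no verdict.
The state is a dict: "clock": time; "joint_pos": joint angles; "dq": joint speeds; "effort": joint torques, N m; "tcp_pos": TCP position; "ee_rot": TCP orientation; "wrist_force": force on the tool from outside, world axes, zero at the start; "moment": the same for the moment, N m; "opening": finger opening in mm.
Only numpy, scipy, OpenCV 4.12 (cv2) and the standard library are available. Lean on these libraries where they do the work, as an engineer would, in place of code of your own. Each camera call takes 0.05 s, during which the arm holds its last target.

## Working session

There is one attempt and no reset: what is moved stays moved. The work goes in short steps, Python scripts to look and compute and a tool call to move; the robot and the scene stay as the last step left them, time stands still between calls to the robot, and variables do not carry over. Pictures are saved under pics/ and viewed, and the job is handed in when it is done.

Besides the shell and the picture viewer there is one more tool, called by a JSON object that holds its "op" and its "data", one argument or row to a line. arm_command: Moves the arm, as the interface text tells. Its arguments: {"type":"object","properties":{"rows":{"type":"array"},"force":{"type":"number"}},"required":["rows"]}

```bash
ls; mkdir -p pics; python3 - <<'E'
from plant import observe, viewer
import cv2, numpy as np
print(observe())
for n in ["scene","top"]:
    p,d=viewer.capture(n); cv2.imwrite(f"pics/{n}0.png",p[:,:,::-1]); np.savez(f"pics/{n}0.npz",p=p,d=d)
    print(n,viewer.camera_model(n))
E
```

```text
pics
{'clock': 0.0, 'joint_pos': array([-1.38008702e+00,  1.59059344e-01,  1.59824208e+00,  6.88518391e-06,
        1.38621425e+00, -2.10073068e-01]), 'dq': array([ 9.76955621e-05,  2.37966016e-04, -3.87802818e-04,  1.05790264e-03,
       -2.53895112e-04, -7.24342253e-05]), 'effort': array([-1.84114615e-03, -3.95995045e+01, -3.31433487e+01, -3.61589355e-04,
        8.45036149e-03, -2.14678204e-05]), 'tcp_pos': array([ 224.21373917, -528.8521773 ,  244.30617015]), 'ee_rot': array([[-9.20756611e-01, -3.57872237e-04,  3.90137329e-01],
       [-3.90137280e-01,  1.88943325e-03, -9.20754763e-01],
       [-4.07625875e-04, -9.99998151e-01, -1.87932746e-03]]), 'wrist_force': array([ 1.00051752, -0.52212076, -0.88076475]), 'moment': array([ 0.00805706,  0.02138174, -0.02106997]), 'opening': 85.61931787506607}
scene {'fx': 536.367788129725, 'fy': 536.367788129725, 'cx': 271.12774844532726, 'cy': 219.28899244700497, 'D': array([-0.18589272,  0.        ,  0.        ,  0.        ,  0.        ]), 'rvec': array([ 0.88759946,  2.60877732, -0.94869049]), 'tvec': array([ 374.58356858, -203.34676238, 1764.10354106])}
top {'fx': 457.1451352891969, 'fy': 457.1451352891969, 'cx': 274.1147190183462, 'cy': 210.52675846586942, 'D': array([-0.05927396,  0.        ,  0.        ,  0.        ,  0.        ]), 'rvec': array([ 2.10911879, -2.14056276,  0.2184189 ]), 'tvec': array([  17.89629231,  531.64029337, 1588.32191364])}
```

View pics/scene0.png

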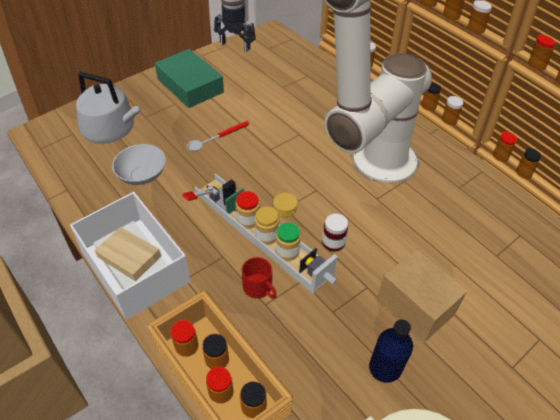

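View pics/top0.png

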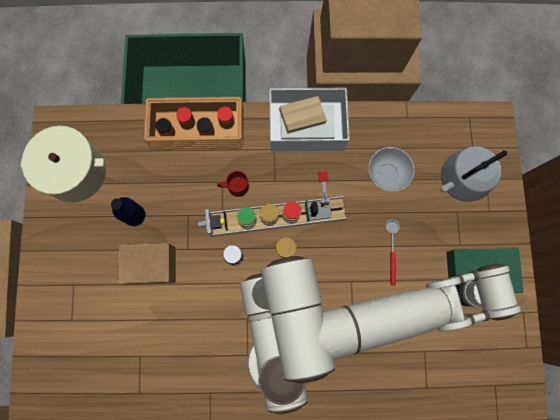

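The top view shows the cradle from (345,208) to (205,222), with its end stop on the left. The lids are at about (247,216), (269,213) and (292,210), the grip is near (317,209), and the red paddle is at (323,176) on the far (+x) side. Next I'll measure these properly.

```bash
cat > h.py <<'E'
import numpy as np, cv2
from plant import observe, viewer
def cam(n,m=None):
    m=m or viewer.camera_model(n); K=np.array([[m['fx'],0,m['cx']],[0,m['fy'],m['cy']],[0,0,1]])
    R=cv2.Rodrigues(np.array(m['rvec']))[0]; return K,np.array(m['D']),R,np.array(m['tvec']).ravel()
def onplane(c,uv,z):
    K,D,R,t=c; u=cv2.undistortPoints(np.array(uv,float).reshape(-1,1,2),K,D).reshape(-1,2)
    r=np.c_[u,np.ones(len(u))]@R; o=-R.T@t
    return o+r*((z-o[2])/r[:,2])[:,None]
def cloud(c,d):
    K,D,R,t=c; h,w=d.shape; g=np.stack(np.meshgrid(np.arange(w),np.arange(h)),-1).astype(float)
    u=cv2.undistortPoints(g.reshape(-1,1,2),K,D).reshape(-1,2)
    P=np.c_[u,np.ones(len(u))]*d.reshape(-1,1)
    return ((P-t)@R).reshape(h,w,3)
def proj(c,P):
    K,D,R,t=c; return cv2.projectPoints(np.array(P,float).reshape(-1,1,3),cv2.Rodrigues(R)[0],t,K,D)[0].reshape(-1,2)
E
python3 - <<'E'
from h import *
for n,(x0,x1,y0,y1) in {"top":(190,360,160,270),"scene":(170,360,160,300)}.items():
    z=np.load(f"pics/{n}0.npz"); p=z['p'];d=z['d'];c=cam(n);X=cloud(c,d)
    cr=p[y0:y1,x0:x1]; cv2.imwrite(f"pics/{n}_crop.png",cv2.resize(cr[:,:,::-1],None,fx=4,fy=4,interpolation=cv2.INTER_CUBIC))
    hsv=cv2.cvtColor(p,cv2.COLOR_RGB2HSV); H,S,V=cv2.split(hsv)
    M={'red':((H<6)|(H>174))&(S>200)&(V>120),'green':(H>45)&(H<80)&(S>120),'brass':(H>14)&(H<26)&(S>150)&(V>110)}
    for k,m in M.items():
        a=np.zeros_like(m);a[y0:y1,x0:x1]=m[y0:y1,x0:x1]
        N,L,st,ce=cv2.connectedComponentsWithStats(a.astype(np.uint8))
        for i in range(1,N):
            if st[i,4]>25:
                q=X[L==i]; print(n,k,st[i],ce[i].round(1),'med',np.median(q,0).round(0),'plane106',onplane(c,[ce[i]],106)[0].round(1))
E
```

```text
top green [238 208  17  16 215] [245.8 215.7] med [504. 108. 106.] plane106 [504.4 108.9 106. ]
scene red [237 191  21  19 303] [247.  199.9] med [525. -45. 104.] plane106 [525.3 -44.3 106. ]
scene red [183 192  14   8  78] [189.2 195.5] med [ 644. -158.  104.] plane106 [ 645.  -157.1  106. ]
scene red [242 258  30  40 483] [256.3 277.1] med [625. 140.  40.] plane106 [659.2 179.1 106. ]
scene red [265 281  11  17  78] [269.8 289.1] med [632. 198.  61.] plane106 [654.2 227.5 106. ]
scene green [225 193  12  17  63] [230.6 200.5] med [ 543. -102.   66.] plane106 [563.1 -70.  106. ]
scene green [277 223  23  20 347] [288.  231.9] med [506. 114. 104.] plane106 [506.4 114.8 106. ]
scene brass [248 193  50  39 919] [275.7 210.3] med [434.   4.  35.] plane106 [485.5  35.1 106. ]
scene brass [284 241  14   7  33] [291.  245.1] med [518. 142.  82.] plane106 [527.6 153.8 106. ]
scene brass [192 291  21   9  91] [201.8 296.1] med [796. 139. 102.] plane106 [797.9 143.6 106. ]
```

View pics/top_crop.png

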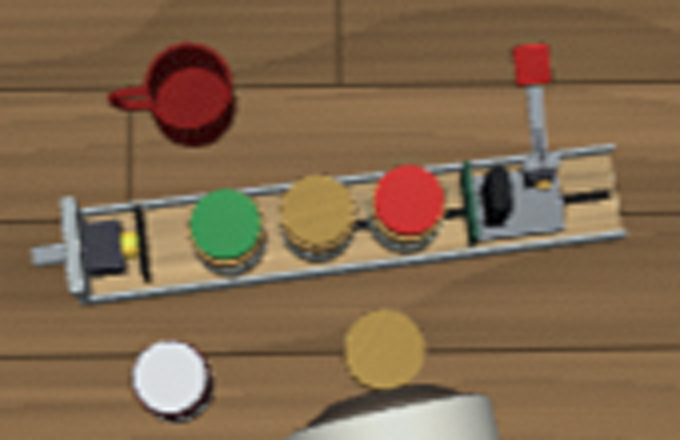

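View pics/scene_crop.png

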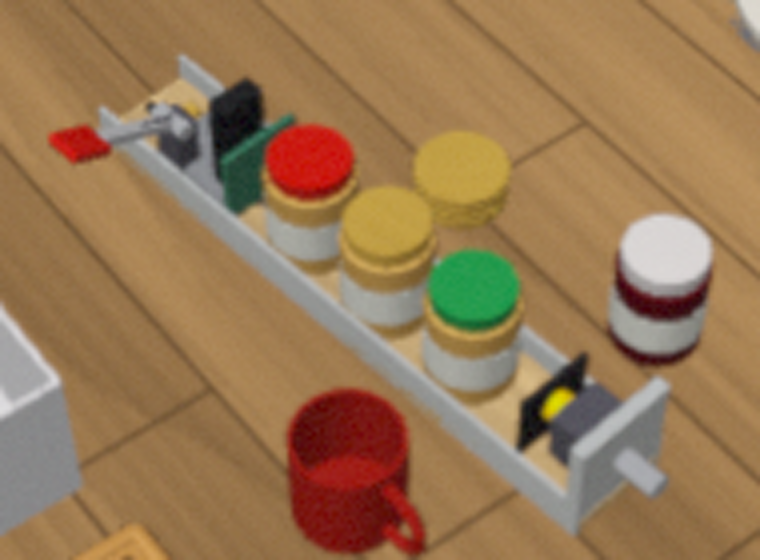

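```bash
python3 - <<'E'
from h import *
z=np.load("pics/top0.npz"); p=z['p'];d=z['d'];c=cam("top");X=cloud(c,d)
hsv=cv2.cvtColor(p,cv2.COLOR_RGB2HSV); H,S,V=[a.astype(int) for a in cv2.split(hsv)]
y0,y1,x0,x1=160,240,190,360
roi=np.zeros(H.shape,bool);roi[y0:y1,x0:x1]=1
def show(k,m,zs):
    N,L,st,ce=cv2.connectedComponentsWithStats((m&roi).astype(np.uint8))
    for i in range(1,N):
        if st[i,4]>20: print(k,st[i],ce[i].round(1),np.median(X[L==i],0).round(1),[onplane(c,[ce[i]],q)[0].round(1) for q in zs])
show('red',((H<8)|(H>172))&(S>180)&(V>90),[106,105])
show('green',(H>50)&(H<85)&(S>100),[106,80])
show('brass',(abs(H-21)<6)&(S>140)&(X[...,2]>90),[106])
show('blk',(V<50),[107,75])
show('grip',(V<70)&(X[...,2]>95),[107])
# rails
c_=lambda u,v:(u/4+190-.375,v/4+160-.375)
for nm,u,v,zz in [('far-y',614,147,34),('near-y',625,234,34),('near+y',85,300,34),('far mid',300,183,34),('near mid',400,264,34),('stoptop far',68,199,80),('stoptop near',78,291,80),('padtop far',139,207,75),('padtop near',147,279,75),('div far',467,164,80),('div near',474,243,80),('paddle',533,64,105)]:
    print(nm,onplane(c,[c_(u,v)],zz)[0].round(1))
E
```

```text
red [318 171  10  10  81] [322.5 175.6] [ 644.8 -162.7  105.2] [array([ 644.4, -161.9,  106. ]), array([ 644.6, -162. ,  105. ])]
red [217 177  31  15 259] [235.5 184.1] [639.2 146.6   6.1] [array([617.5, 144.6, 106. ]), array([617.7, 144.7, 105. ])]
red [284 202  17  17 218] [291.6 209.8] [522.7 -50.6 105.2] [array([522.8, -49.9, 106. ]), array([523. , -49.9, 105. ])]
green [306 201   3  19  25] [306.8 210.4] [ 528.3 -106.6   65.7] [array([ 520.2, -102.8,  106. ]), array([ 525.3, -105. ,   80. ])]
green [238 207  17  18 231] [245.9 215.6] [504.1 108.3 106. ] [array([504.5, 108.5, 106. ]), array([509.3, 109.8,  80. ])]
brass [261 204  16  17 137] [268.5 211.9] [517.5  31.  105.5] [array([516.7,  30.2, 106. ])]
blk [228 173  11  10  42] [232.  176.1] [665.6 162.7  46.6] [array([646.3, 156.7, 107. ]), array([655.2, 159.3,  75. ])]
blk [236 186  12  10  42] [242.1 192. ] [600.8 124.3  44.4] [array([588.3, 121.3, 107. ]), array([596. , 123.2,  75. ])]
blk [310 202   8  15  87] [313.6 209. ] [ 527.3 -127.6  101.4] [array([ 524.7, -126.3,  107. ]), array([ 531. , -129.5,   75. ])]
blk [223 212   4  18  24] [225.  220.3] [493.8 183.4  76.7] [array([489. , 180.8, 107. ]), array([494.6, 183.8,  75. ])]
grip [312 202   6  12  57] [314.6 207.4] [ 531.5 -130.   105.4] [array([ 530.2, -129.9,  107. ])]
far-y [ 584.6 -243.5   34. ]
near-y [ 503.6 -249.9   34. ]
near+y [450.3 238.1  34. ]
far mid [554.8  44.   34. ]
near mid [479.1 -45.2  34. ]
stoptop far [533.7 248.2  80. ]
stoptop near [451.7 238.5  80. ]
padtop far [526.6 186.1  75. ]
padtop near [462.2 178.7  75. ]
div far [ 560.4 -104.4   80. ]
div near [ 489.4 -108.5   80. ]
paddle [ 644.5 -163.3  105. ]
```

{"op": "arm_command", "data": {
  "rows": [
    [0,0,0,0,-7.1,0,0],
    [0,0,0,0,-7.1,0,0],
    [0,0,0,0,-7.1,0,0],
    [0,0,0,0,-7.1,0,0],
    [0,0,0,0,-7.1,0,0],
    [0,0,0,0,-7.1,0,0],
    [0,0,0,0,-7.1,0,0],
    [0,0,0,0,-7.1,0,0],
    [0,0,0,0,-7.1,0,0],
    [0,0,0,0,-7.1,0,0],
    [0,0,0,0,-2.5,0,0],
    [0,0,0,0,0,0,0]
  ],
  "force": 40
}}

```text
clock: 1.1
tcp_pos: [224.2, -529.1, 244.7]
ee_rot: [[0.114, -0.0, 0.994], [-0.994, 0.001, 0.114], [-0.001, -1.0, -0.0]]
wrist_force: [0.4, -0.1, -0.5]
opening: -0.2
```

```bash
python3 - <<'E'
from h import *
s=observe();print(s['clock'],s['tcp_pos'],s['ee_rot'].round(4),s['wrist_force'],s['opening'])
z=np.load("pics/top0.npz");X=cloud(cam("top"),z['d'])
ya=np.array([-.113,.9936,0]);xa=np.array([.9936,.113,0]);o=np.array([515,22,0])
cx=(X-o)@xa;cy=(X-o)@ya
m=(abs(cx)<60)&(cy>-260)&(cy<-100)&(X[...,2]>40)
for a in range(-240,-100,10):
  print(a,[int(X[...,2][m&(abs(cy-a-5)<5)&(abs(cx-b)<8)].max(initial=0)) for b in range(-48,64,16)])
E
```

```text
1.1 [ 224.2392833  -529.10107541  244.72002926] [[ 1.135e-01 -2.000e-04  9.935e-01]
 [-9.935e-01  1.100e-03  1.135e-01]
 [-1.100e-03 -1.000e+00 -1.000e-04]] [ 0.4073059  -0.1090452  -0.52169695] -0.2005713775898916
-240 [0, 0, 0, 0, 0, 0, 0]
-230 [0, 0, 0, 0, 0, 0, 0]
-220 [0, 0, 0, 0, 73, 72, 0]
-210 [0, 0, 0, 63, 73, 77, 82]
-200 [0, 0, 0, 68, 73, 79, 84]
-190 [0, 40, 0, 0, 76, 71, 0]
-180 [0, 0, 0, 0, 0, 0, 0]
-170 [40, 0, 107, 112, 109, 0, 0]
-160 [43, 0, 115, 109, 111, 0, 0]
-150 [0, 0, 108, 108, 112, 0, 0]
-140 [0, 82, 87, 82, 85, 83, 0]
-130 [0, 78, 82, 79, 77, 78, 0]
-120 [0, 0, 0, 0, 0, 0, 0]
-110 [0, 0, 104, 109, 112, 0, 0]
```

{"op": "arm_command", "data": {
  "rows": [
    [-0.672,0,0.732,0,0,0,0],
    [-0.672,0,0.732,0,0,0,0],
    [-0.672,0,0.732,0,0,0,0],
    [-0.672,0,0.732,0,0,0,0],
    [-0.672,0,0.732,0,0,0,0],
    [-0.672,0,0.732,0,0,0,0],
    [-0.672,0,0.732,0,0,0,0],
    [-0.672,0,0.732,0,0,0,0],
    [-0.672,0,0.732,0,0,0,0],
    [-0.672,0,0.732,0,0,0,0],
    [-0.672,0,0.732,0,0,0,0],
    [-0.672,0,0.732,0,0,0,0],
    [0,0,0,0,0,0,0],
    [0,0,0,0,0,0,0]
  ]
}}

```text
clock: 2.27
tcp_pos: [537.8, -167.6, 244.8]
ee_rot: [[0.115, -0.001, 0.993], [-0.993, 0.0, 0.115], [-0.0, -1.0, -0.001]]
wrist_force: [0.3, -0.6, -0.4]
opening: -0.0
```

```bash
python3 - <<'E'
from h import *
s=observe();print(s['clock'],s['tcp_pos'],s['wrist_force'],s['joint_pos'])
for n in ["wrist","scene"]:
    p,d=viewer.capture(n);cv2.imwrite(f"pics/{n}1.png",p[:,:,::-1]);np.savez(f"pics/{n}1.npz",p=p,d=d)
E
```

```text
2.2667 [ 537.78194523 -167.55020543  244.79621286] [ 0.32058732 -0.62349226 -0.36777474] [-5.16427273e-01  1.29341715e-01  1.63026798e+00 -1.94600705e-04
  1.38290680e+00 -6.31623802e-01]
```

View pics/wrist1.png

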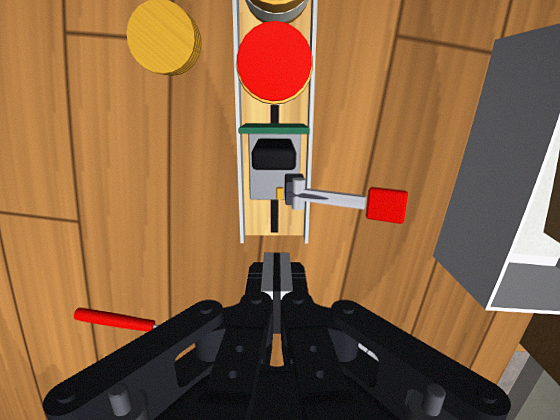

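View pics/scene1.png

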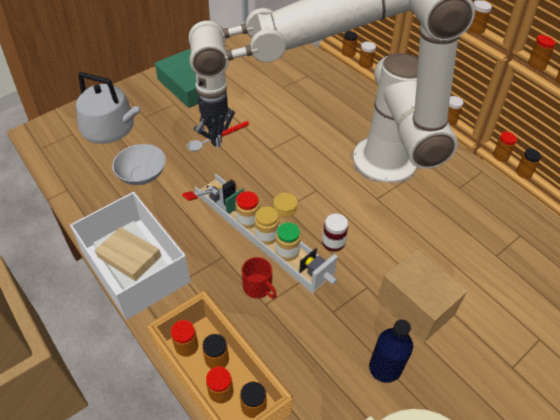

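```bash
python3 - <<'E'
from h import *
c=cam("wrist");K,D,R,t=c;print('cam',-R.T@t)
z=np.load("pics/wrist1.npz");X=cloud(c,z['d'])
ya=np.array([-.114,.9935,0]);xa=np.array([.9935,.114,0]);o=np.array([515,22,0])
def cr(P):P=np.asarray(P);return np.array([(P-o)@xa,(P-o)@ya,P[2]]).round(1)
cv2.imwrite("pics/w1c.png",cv2.resize(z['p'][90:250,200:430,::-1],None,fx=3.4,fy=3.4,interpolation=cv2.INTER_CUBIC))
for v in range(128,180,4): print(v,X[v,274].round(1),cr(X[v,274]))
for nm,uv,zz in [('jar a',(274.5,61),106),('paddle',(387,205),105),('railL',(242,240),34),('railR',(307,240),34),('railL2',(238,60),34),('railR2',(313,60),34),('div top face',(274,125),80)]:
    print(nm,cr(onplane(c,[uv],zz)[0]))
E
```

```text
cam [525.59152653 -86.91419921 373.60574356]
128 [ 526.  -110.    81.1] [  -4.2 -132.4   81.1]
132 [ 526.4 -113.7   81. ] [  -4.2 -136.1   81. ]
136 [ 527.  -123.1   26.1] [  -4.6 -145.5   26.1]
140 [ 527.4 -124.4   53.3] [  -4.4 -146.8   53.3]
144 [ 527.6 -124.4   84.7] [  -4.2 -146.9   84.7]
148 [ 527.8 -125.3  104.7] [  -4.  -147.8  104.7]
152 [ 528.2 -128.5  106.8] [  -4.  -151.   106.8]
156 [ 528.6 -131.8  108.2] [  -4.  -154.3  108.2]
160 [ 529.  -135.5  107.2] [  -4.  -158.1  107.2]
164 [ 529.4 -139.1  107.1] [  -4.1 -161.7  107.1]
168 [ 529.8 -142.8  106.8] [  -4.1 -165.4  106.8]
172 [ 531.6 -164.7   24.6] [  -4.8 -187.4   24.6]
176 [ 532.2 -169.5   24.6] [  -4.8 -192.2   24.6]
jar a [ -3.4 -76.7 106. ]
paddle [ 102.8 -201.1  105. ]
railL [ -44.6 -270.9   34. ]
railR [  35.9 -271.    34. ]
railL2 [-41.5 -66.8  34. ]
railR2 [ 36.  -66.9  34. ]
div top face [  -4.2 -129.7   80. ]
```

View pics/w1c.png

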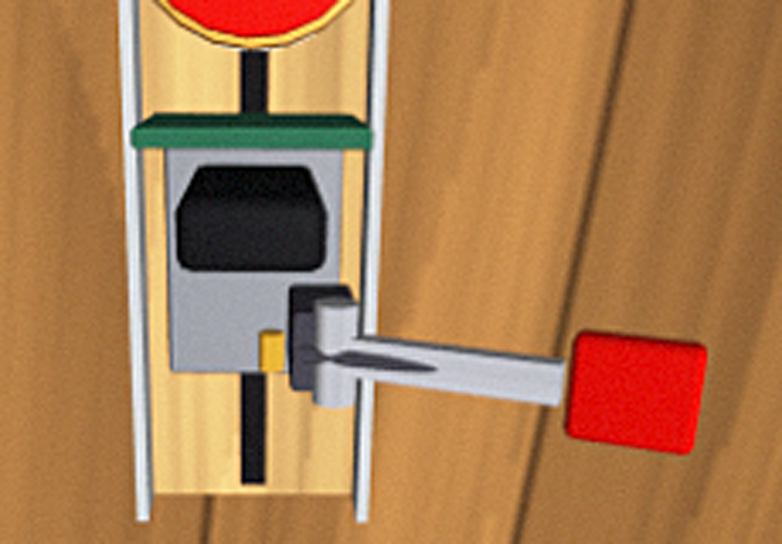

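{"op": "arm_command", "data": {
  "rows": [
    [0,0.905,0,0,0,0,0],
    [0,0.905,0,0,0,0,0],
    [0,0.905,0,0,0,0,0],
    [0,0.905,0,0,0,0,0],
    [0,0,0,0,0,0,0],
    [0,0,0,0,0,0,0]
  ]
}}

```text
clock: 2.87
tcp_pos: [535.0, -169.7, 99.1]
ee_rot: [[0.11, -0.004, 0.994], [-0.994, 0.002, 0.11], [-0.003, -1.0, -0.004]]
wrist_force: [0.5, 0.4, 1.2]
opening: 0.0
```

{"op": "arm_command", "data": {
  "rows": [
    [-0.05,0,0,0,0,0,0],
    [-0.05,0,0,0,0,0,0],
    [-0.05,0,0,0,0,0,0],
    [-0.05,0,0,0,0,0,0],
    [0,0,0,0,0,0,0],
    [0,0,0,0,0,0,0]
  ]
}}

```text
clock: 3.37
tcp_pos: [536.6, -161.3, 101.2]
ee_rot: [[0.113, 0.001, 0.994], [-0.994, -0.001, 0.113], [0.001, -1.0, 0.001]]
wrist_force: [0.2, 0.2, -0.4]
opening: 0.1
```

{"op": "arm_command", "data": {
  "rows": [
    [-0.05,0,0,0,0,0,0],
    [-0.05,0,0,0,0,0,0],
    [-0.05,0,0,0,0,0,0],
    [-0.05,0,0,0,0,0,0],
    [-0.05,0,0,0,0,0,0],
    [-0.05,0,0,0,0,0,0],
    [-0.05,0,0,0,0,0,0],
    [-0.05,0,0,0,0,0,0],
    [-0.05,0,0,0,0,0,0],
    [-0.05,0,0,0,0,0,0]
  ]
}}

```text
clock: 4.2
tcp_pos: [534.2, -143.8, 100.5]
ee_rot: [[0.113, 0.001, 0.994], [-0.994, -0.005, 0.113], [0.005, -1.0, 0.0]]
wrist_force: [0.1, -9.8, -4.9]
opening: -0.3
```

{"op": "arm_command", "data": {
  "rows": [
    [-0.05,0,0,0,0,0,0],
    [-0.05,0,0,0,0,0,0],
    [-0.05,0,0,0,0,0,0],
    [-0.05,0,0,0,0,0,0],
    [-0.05,0,0,0,0,0,0],
    [-0.05,0,0,0,0,0,0],
    [-0.05,0,0,0,0,0,0],
    [-0.05,0,0,0,0,0,0],
    [-0.05,0,0,0,0,0,0],
    [-0.05,0,0,0,0,0,0],
    [-0.05,0,0,0,0,0,0],
    [-0.05,0,0,0,0,0,0],
    [-0.05,0,0,0,0,0,0],
    [-0.05,0,0,0,0,0,0],
    [-0.05,0,0,0,0,0,0],
    [-0.05,0,0,0,0,0,0],
    [-0.05,0,0,0,0,0,0],
    [-0.05,0,0,0,0,0,0]
  ]
}}

```text
clock: 5.7
tcp_pos: [530.3, -108.6, 100.5]
ee_rot: [[0.113, 0.001, 0.994], [-0.994, -0.006, 0.113], [0.006, -1.0, 0.001]]
wrist_force: [0.9, -12.3, -5.1]
opening: -0.2
```

```bash
python3 - <<'E'
from h import *
s=observe();print(s['clock'],s['tcp_pos'],s['wrist_force'])
for n in ["wrist","scene"]:
    p,d=viewer.capture(n);cv2.imwrite(f"pics/{n}2.png",p[:,:,::-1]);np.savez(f"pics/{n}2.npz",p=p,d=d)
    if n=="scene": cv2.imwrite("pics/scene2c.png",cv2.resize(p[160:300,170:360,::-1],None,fx=4,fy=4,interpolation=cv2.INTER_CUBIC))
print(observe()['wrist_force'])
E
```

```text
5.7 [ 530.31808667 -108.63196847  100.52484665] [  0.93389369 -12.33883441  -5.145156  ]
[ 1.00284918 -9.12939143 -3.98560211]
```

View pics/scene2c.png

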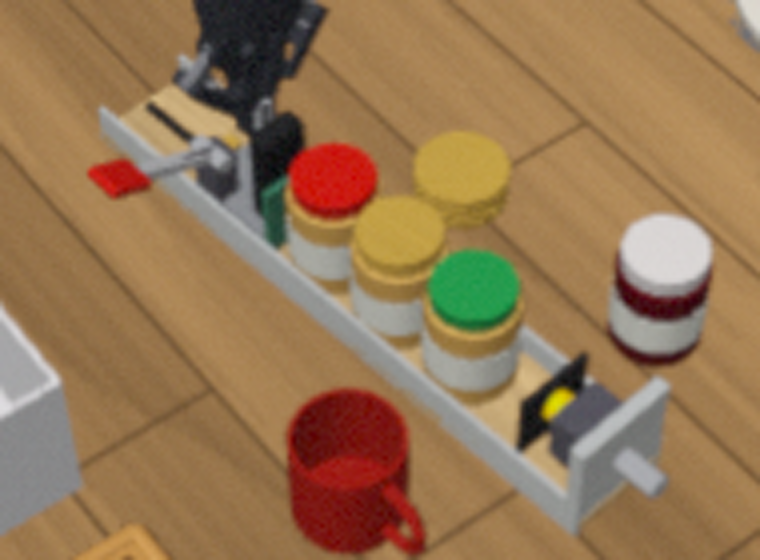

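View pics/wrist2.png

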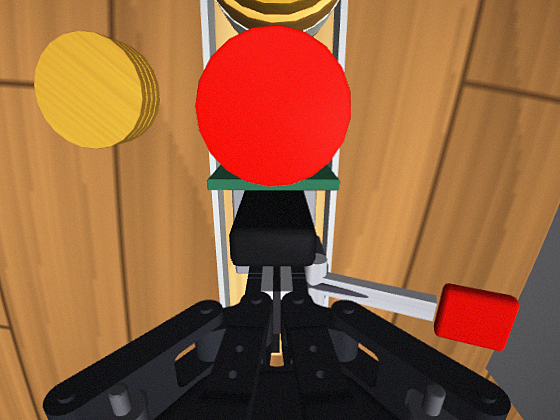

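{"op": "arm_command", "data": {
  "rows": [
    [-0.05,0,0,0,0,0,0],
    [-0.05,0,0,0,0,0,0],
    [-0.05,0,0,0,0,0,0],
    [-0.05,0,0,0,0,0,0],
    [-0.05,0,0,0,0,0,0],
    [-0.05,0,0,0,0,0,0],
    [-0.05,0,0,0,0,0,0],
    [-0.05,0,0,0,0,0,0],
    [-0.05,0,0,0,0,0,0],
    [-0.05,0,0,0,0,0,0],
    [-0.05,0,0,0,0,0,0],
    [-0.05,0,0,0,0,0,0],
    [-0.05,0,0,0,0,0,0],
    [-0.05,0,0,0,0,0,0],
    [-0.05,0,0,0,0,0,0]
  ]
}}

```text
clock: 7.05
tcp_pos: [527.0, -79.1, 100.5]
ee_rot: [[0.113, 0.002, 0.994], [-0.994, -0.006, 0.113], [0.007, -1.0, 0.001]]
wrist_force: [1.8, -12.5, -4.5]
opening: 0.3
```

```bash
cat > look.py <<'E'
import sys
from h import *
k=sys.argv[1]
s=observe();print(s['clock'],s['tcp_pos'],s['wrist_force'])
p,d=viewer.capture("scene");np.savez(f"pics/scene{k}.npz",p=p,d=d)
cv2.imwrite(f"pics/scene{k}c.png",cv2.resize(p[180:300,220:360,::-1],None,fx=5,fy=5,interpolation=cv2.INTER_CUBIC))
print(observe()['wrist_force'])
E
python3 look.py 3
```

```text
7.05 [527.04962786 -79.1001132  100.52116216] [  1.8051374  -12.45508715  -4.5135565 ]
[  0.71455395 -11.16600157  -5.20001806]
```

View pics/scene3c.png

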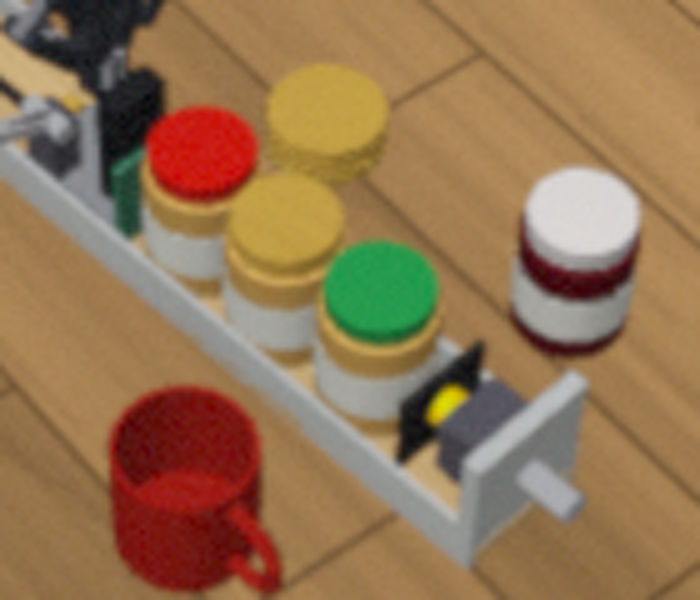

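{"op": "arm_command", "data": {
  "rows": [
    [-0.025,0,0,0,0,0,0],
    [-0.025,0,0,0,0,0,0],
    [-0.025,0,0,0,0,0,0],
    [-0.025,0,0,0,0,0,0]
  ]
}}

```text
clock: 7.43
tcp_pos: [526.6, -75.2, 100.5]
ee_rot: [[0.113, 0.002, 0.994], [-0.994, -0.006, 0.113], [0.007, -1.0, 0.001]]
wrist_force: [1.2, -12.7, -4.9]
opening: -0.3
```

{"op": "arm_command", "data": {
  "rows": [
    [-0.025,0,0,0,0,0,0],
    [-0.025,0,0,0,0,0,0]
  ]
}}

```text
clock: 7.6
tcp_pos: [526.4, -73.2, 100.5]
ee_rot: [[0.113, 0.002, 0.994], [-0.994, -0.006, 0.113], [0.007, -1.0, 0.001]]
wrist_force: [1.9, -13.5, -5.2]
opening: -0.0
```

```bash
python3 - <<'E'
from h import *
p,d=viewer.capture("scene");np.savez("pics/scene4.npz",p=p,d=d)
cv2.imwrite("pics/scene4c.png",cv2.resize(p[210:290,260:350,::-1],None,fx=7,fy=7,interpolation=cv2.INTER_CUBIC))
s=observe();print(s['clock'],s['tcp_pos'],s['wrist_force'])
for k in '034':
  z=np.load(f"pics/scene{k}.npz")if k!='0' else np.load("pics/scene0.npz")
  p=z['p'];hsv=cv2.cvtColor(p,cv2.COLOR_RGB2HSV);H,S,V=cv2.split(hsv);c=cam("scene")
  ya=np.array([-.1135,.9935,0]);o=np.array([515,22,0])
  for nm,m in {'red':((H<6)|(H>174))&(S>200)&(V>120),'green':(H>45)&(H<80)&(S>120),'yel':(abs(H.astype(int)-30)<4)&(S>200)}.items():
    a=m.copy();a[:185]=0;a[260 if nm!='yel' else 300:]=0;a[:,:235]=0;a[:,345:]=0
    N,L,st,ce=cv2.connectedComponentsWithStats(a.astype(np.uint8));i=1+np.argmax(st[1:,4])
    P=onplane(c,[ce[i]],106)[0];print(k,nm,st[i],ce[i].round(1),((P-o)@ya).round(1))
E
```

```text
7.65 [526.35109311 -72.94472998 100.52455903] [  1.66259287 -11.92107712  -5.37099445]
0 red [237 191  21  19 303] [247.  199.9] -67.0
0 green [277 223  23  20 347] [288.  231.9] 93.2
0 yel [306 258   6   5  19] [308.3 259.8] 193.2
3 red [249 202  22  18 319] [259.7 210.1] -14.7
3 green [285 228  22  21 360] [295.5 237.9] 121.1
3 yel [306 258   6   5  20] [308.2 259.8] 192.9
4 red [251 203  22  19 323] [261.4 211.4] -8.3
4 green [286 230  23  20 365] [297.1 239.3] 127.2
4 yel [306 258   6   5  19] [308.3 259.8] 193.2
```

View pics/scene4c.png

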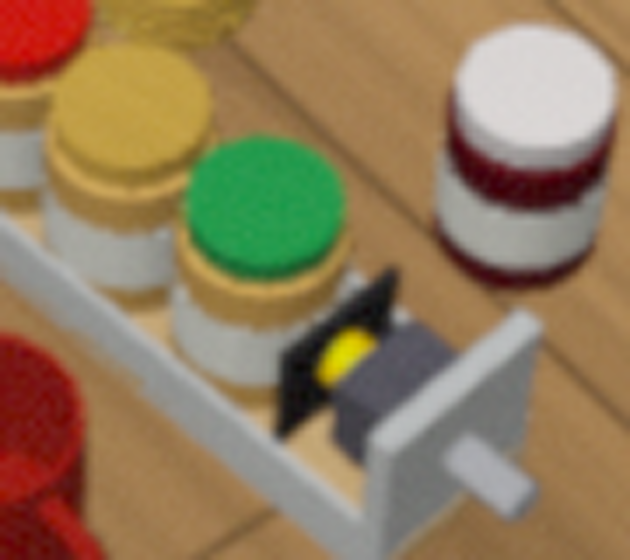

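{"op": "arm_command", "data": {
  "rows": [
    [-0.025,0,0,0,0,0,0],
    [-0.025,0,0,0,0,0,0]
  ]
}}

```text
clock: 7.82
tcp_pos: [526.2, -71.2, 100.5]
ee_rot: [[0.113, 0.002, 0.994], [-0.994, -0.006, 0.113], [0.007, -1.0, 0.001]]
wrist_force: [0.9, -13.3, -5.4]
opening: 0.2
```

{"op": "arm_command", "data": {
  "rows": [
    [-0.025,0,0,0,0,0,0],
    [-0.025,0,0,0,0,0,0]
  ]
}}

```text
clock: 7.98
tcp_pos: [525.9, -69.2, 100.5]
ee_rot: [[0.113, 0.002, 0.994], [-0.994, -0.006, 0.113], [0.007, -1.0, 0.001]]
wrist_force: [0.4, -13.3, -5.7]
opening: 0.1
```

{"op": "arm_command", "data": {
  "rows": [
    [-0.025,0,0,0,0,0,0],
    [-0.025,0,0,0,0,0,0]
  ]
}}

```text
clock: 8.15
tcp_pos: [525.7, -67.3, 100.5]
ee_rot: [[0.113, 0.002, 0.994], [-0.994, -0.007, 0.113], [0.007, -1.0, 0.001]]
wrist_force: [1.5, -15.3, -5.7]
opening: -0.3
```

{"op": "arm_command", "data": {
  "rows": [
    [-0.025,0,0,0,0,0,0]
  ]
}}

```text
clock: 8.23
tcp_pos: [525.7, -66.8, 100.6]
ee_rot: [[0.113, 0.002, 0.994], [-0.994, -0.008, 0.113], [0.008, -1.0, 0.001]]
wrist_force: [1.5, -17.1, -6.6]
opening: 0.1
```

{"op": "arm_command", "data": {
  "rows": [
    [-0.025,0,0,0,0,0,0]
  ]
}}

```text
clock: 8.32
tcp_pos: [525.6, -66.0, 100.5]
ee_rot: [[0.113, 0.002, 0.994], [-0.994, -0.008, 0.113], [0.008, -1.0, 0.001]]
wrist_force: [2.4, -16.5, -6.0]
opening: 0.2
```

```bash
cat > l2.py <<'E'
import sys
from h import *
k=sys.argv[1]
p,d=viewer.capture("scene");np.savez(f"pics/scene{k}.npz",p=p,d=d)
cv2.imwrite(f"pics/scene{k}c.png",cv2.resize(p[210:290,260:350,::-1],None,fx=7,fy=7,interpolation=cv2.INTER_CUBIC))
s=observe();print(s['clock'],s['tcp_pos'],s['wrist_force'])
hsv=cv2.cvtColor(p,cv2.COLOR_RGB2HSV);H,S,V=cv2.split(hsv);c=cam("scene")
ya=np.array([-.1135,.9935,0]);o=np.array([515,22,0])
for nm,m in {'red':((H<6)|(H>174))&(S>200)&(V>120),'green':(H>45)&(H<80)&(S>120),'yel':(abs(H.astype(int)-30)<4)&(S>200)}.items():
    a=m.copy();a[:185]=0;a[260 if nm!='yel' else 300:]=0;a[:,:235]=0;a[:,345:]=0
    N,L,st,ce=cv2.connectedComponentsWithStats(a.astype(np.uint8))
    if N<2: print('none',nm);continue
    i=1+np.argmax(st[1:,4]);P=onplane(c,[ce[i]],106)[0];print(k,nm,st[i],ce[i].round(1),((P-o)@ya).round(1))
E
python3 l2.py 5
```

```text
8.3667 [525.58298048 -65.82995172 100.55248735] [  1.06450276 -15.82607384  -7.083972  ]
5 red [253 204  22  19 320] [263.  212.8] -1.2
5 green [288 231  23  21 364] [299.2 240.7] 134.2
5 yel [306 258   6   5  18] [308.5 260. ] 194.0
```

View pics/scene5c.png

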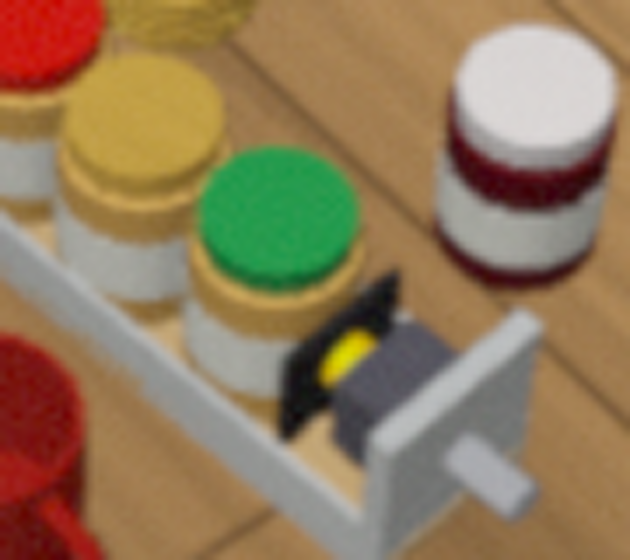

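{"op": "arm_command", "data": {
  "rows": [
    [-0.025,0,0,0,0,0,0],
    [-0.025,0,0,0,0,0,0]
  ]
}}

```text
clock: 8.53
tcp_pos: [525.4, -64.3, 100.6]
ee_rot: [[0.113, 0.002, 0.994], [-0.994, -0.008, 0.113], [0.008, -1.0, 0.001]]
wrist_force: [1.5, -16.6, -6.0]
opening: -0.1
```

{"op": "arm_command", "data": {
  "rows": [
    [-0.025,0,0,0,0,0,0],
    [-0.025,0,0,0,0,0,0]
  ]
}}

```text
clock: 8.7
tcp_pos: [525.2, -62.4, 100.6]
ee_rot: [[0.113, 0.002, 0.994], [-0.994, -0.009, 0.113], [0.009, -1.0, 0.001]]
wrist_force: [2.0, -18.1, -7.7]
opening: -0.3
```

```bash
python3 l2.py 6
```

```text
8.75 [525.18445535 -62.21110843 100.57239243] [  2.01232811 -17.74909709  -6.8538663 ]
6 red [253 205  22  19 322] [263.9 213.5] 2.2
6 green [289 232  23  20 370] [300.  241.5] 137.5
6 yel [308 259   3   4   8] [308.9 260.2] 195.2
```

View pics/scene6c.png

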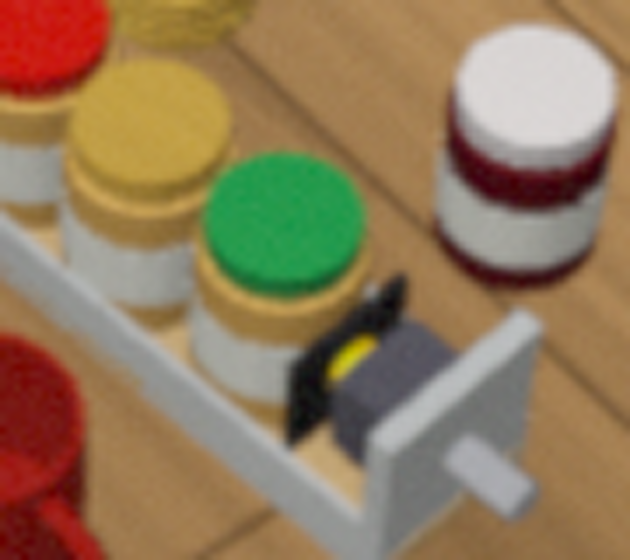

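{"op": "arm_command", "data": {
  "rows": [
    [-0.02,0,0,0,0,0,0],
    [-0.02,0,0,0,0,0,0],
    [0,0,0,0,0,0,0],
    [0,0,0,0,0,0,0],
    [0,0,0,0,0,0,0],
    [0,0,0,0,0,0,0]
  ]
}}

```text
clock: 9.25
tcp_pos: [525.0, -60.9, 100.6]
ee_rot: [[0.113, 0.002, 0.994], [-0.994, -0.009, 0.113], [0.009, -1.0, 0.001]]
wrist_force: [1.6, -16.6, -6.4]
opening: -0.3
```

{"op": "arm_command", "data": {
  "rows": [
    [0.05,0,0,0,0,0,0],
    [0.1,0,0,0,0,0,0],
    [0.1,0,0,0,0,0,0],
    [0.1,0,0,0,0,0,0],
    [0,-0.8,0,0,0,0,0],
    [0,-0.8,0,0,0,0,0],
    [0,-0.8,0,0,0,0,0],
    [0,0,0,0,0,0,0],
    [0,0,0,0,0,0,0]
  ]
}}

```text
clock: 10.0
tcp_pos: [527.5, -70.8, 199.1]
ee_rot: [[0.113, 0.005, 0.994], [-0.994, -0.002, 0.113], [0.002, -1.0, 0.005]]
wrist_force: [-0.4, 0.8, 0.2]
opening: 0.2
```

```bash
python3 l2.py 7; python3 - <<'E'
from h import *
s=observe();print(s['tcp_pos'],s['wrist_force'])
c=cam("wrist");p,d=viewer.capture("wrist");cv2.imwrite("pics/wrist7.png",p[:,:,::-1])
X=cloud(c,d);hsv=cv2.cvtColor(p,cv2.COLOR_RGB2HSV);H,S,V=cv2.split(hsv);m=((H<6)|(H>174))&(S>180)&(V>90)
N,L,st,ce=cv2.connectedComponentsWithStats(m.astype(np.uint8))
for i in range(1,N):
    if st[i,4]>100: print(st[i],ce[i],np.median(X[L==i],0).round(1),onplane(c,[ce[i]],105)[0].round(1))
E
```

```text
10.05 [526.15738749 -70.37779474 196.93537389] [-1.08846838 -0.11886974 -0.28329415]
7 red [254 205  22  19 322] [264.3 214. ] 4.1
7 green [290 232  22  21 366] [300.5 242. ] 139.5
7 yel [308 259   3   3   5] [309.2 260.2] 195.7
[526.15738749 -70.37779474 196.93537389] [-1.08846838 -0.11886974 -0.28329415]
[ 231   45   88   93 6405] [274.6824356   90.85620609] [513.2  19.8 106.1] [513.1  20.  105. ]
[ 382  209   50   42 1728] [406.60590278 229.07175926] [630.  -70.5 105.4] [630.1 -70.8 105. ]
```

View pics/scene7c.png

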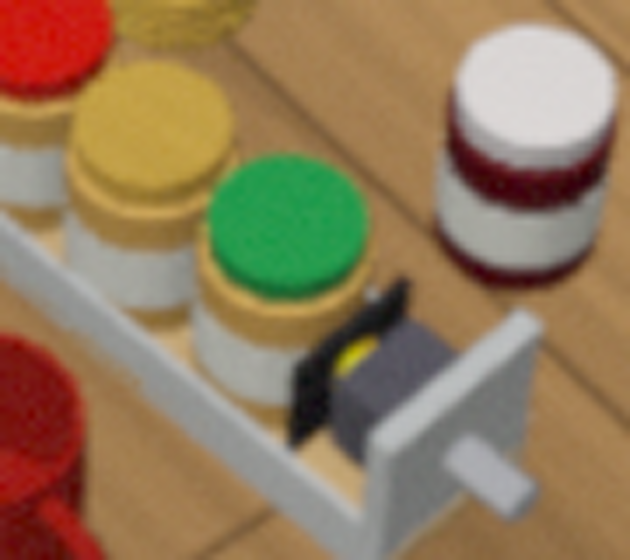

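View pics/wrist7.png

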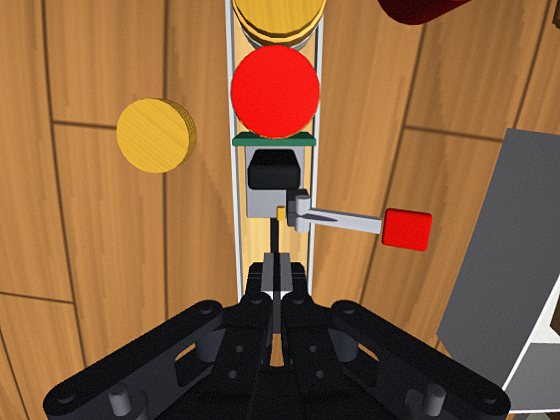

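{"op": "arm_command", "data": {
  "rows": [
    [0.083,0,0.683,0,0,0,0],
    [0.083,0,0.683,0,0,0,0],
    [0.083,0,0.683,0,0,0,0],
    [0.083,0,0.683,0,0,0,0],
    [0,0,0,0,0,0,0],
    [0,0,0,0,0,0,0],
    [0,0,0,0,0,0,0]
  ]
}}

```text
clock: 10.68
tcp_pos: [634.7, -70.9, 194.6]
ee_rot: [[0.113, -0.004, 0.994], [-0.994, 0.001, 0.113], [-0.001, -1.0, -0.003]]
wrist_force: [0.0, 0.3, 0.1]
opening: 0.0
```

```bash
python3 - <<'E'
from h import *
s=observe();print(s['clock'],s['tcp_pos'],s['wrist_force'])
c=cam("wrist");p,d=viewer.capture("wrist");cv2.imwrite("pics/wrist8.png",p[:,:,::-1])
print(proj(c,[s['tcp_pos']-[0,0,14],s['tcp_pos']*[1,1,0]+[0,0,105]]).round(1))
E
```

```text
10.6833 [634.71475854 -70.93996343 194.64100312] [0.03385571 0.28658826 0.05202924]
[[279.5 266.4]
 [278.8 216.3]]
```

View pics/wrist8.png

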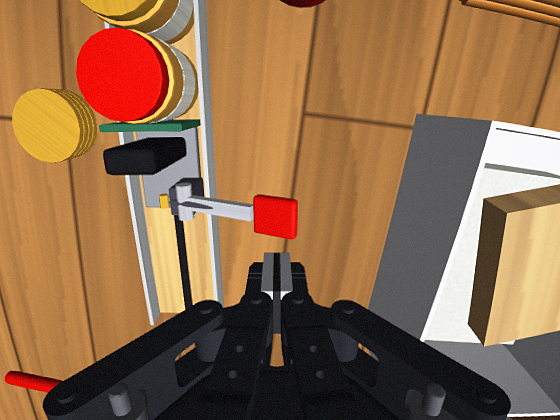

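{"op": "arm_command", "data": {
  "rows": [
    [0,0.85,0.075,0,0,0,0],
    [0,0.85,0,0,0,0,0],
    [0,0,0,0,0,0,0],
    [0,0.06,0,0,0,0,0],
    [0,0.06,0,0,0,0,0],
    [0,0.06,0,0,0,0,0],
    [0,0.06,0,0,0,0,0],
    [0,0.06,0,0,0,0,0],
    [0,0.06,0,0,0,0,0],
    [0,0.06,0,0,0,0,0],
    [0,0.06,0,0,0,0,0]
  ]
}}

```text
clock: 11.65
tcp_pos: [639.5, -71.3, 109.6]
ee_rot: [[0.113, 0.001, 0.994], [-0.994, -0.001, 0.113], [0.001, -1.0, 0.001]]
wrist_force: [1.4, -0.6, 3.5]
opening: 0.1
```

{"op": "arm_command", "data": {
  "rows": [
    [0,0.06,0,0,0,0,0],
    [0,0.06,0,0,0,0,0],
    [0,0.06,0,0,0,0,0],
    [0,0.06,0,0,0,0,0],
    [0,0.06,0,0,0,0,0],
    [0,0.06,0,0,0,0,0]
  ]
}}

```text
clock: 12.15
tcp_pos: [638.4, -70.8, 94.0]
ee_rot: [[0.113, -0.002, 0.994], [-0.994, 0.0, 0.113], [-0.001, -1.0, -0.002]]
wrist_force: [-0.6, -0.7, -0.5]
opening: -0.0
```

{"op": "arm_command", "data": {
  "rows": [
    [0,0.06,0,0,0,0,0],
    [0,0.06,0,0,0,0,0],
    [0,0.06,0,0,0,0,0],
    [0,0.06,0,0,0,0,0],
    [0,0.06,0,0,0,0,0],
    [0,0,0,0,0,0,0]
  ]
}}

```text
clock: 12.65
tcp_pos: [638.6, -70.8, 82.2]
ee_rot: [[0.113, -0.001, 0.994], [-0.994, 0.0, 0.113], [-0.0, -1.0, -0.001]]
wrist_force: [-0.6, 0.0, -0.0]
opening: 0.1
```

{"op": "arm_command", "data": {
  "rows": [
    [0,-0.3,0,0,0,0,0],
    [0,-0.9,0,0,0,0,0],
    [0,-0.9,0,0,0,0,0],
    [0,-0.9,0,0,0,0,0],
    [0.5,-0.3,0,0,0,0,0],
    [0.8,0,0,0,0,0,0],
    [0.8,0,0,0,0,0,0],
    [0,0,0,0,0,0,0],
    [0,0,0,0,0,0,0]
  ]
}}

```text
clock: 13.4
tcp_pos: [648.5, -156.1, 216.0]
ee_rot: [[0.11, 0.001, 0.994], [-0.994, -0.0, 0.11], [0.0, -1.0, 0.001]]
wrist_force: [-0.4, 0.2, -0.7]
opening: 0.4
```

```bash
python3 l2.py 9; python3 - <<'E'
from h import *
s=observe();print(s['clock'],s['tcp_pos'],s['wrist_force'])
p,d=viewer.capture("scene");cv2.imwrite("pics/scene9f.png",cv2.resize(p[150:300,170:360,::-1],None,fx=4,fy=4,interpolation=cv2.INTER_CUBIC))
c=cam("scene");X=cloud(c,d);hsv=cv2.cvtColor(p,cv2.COLOR_RGB2HSV);H,S,V=cv2.split(hsv);m=((H<6)|(H>174))&(S>180)&(V>90)
N,L,st,ce=cv2.connectedComponentsWithStats(m.astype(np.uint8))
for i in range(1,N):
    if st[i,4]>25: print(st[i],ce[i].round(1),np.median(X[L==i],0).round(1))
c=cam("wrist");p,d=viewer.capture("wrist");cv2.imwrite("pics/wrist9.png",p[:,:,::-1])
E
```

```text
13.45 [ 648.44388169 -154.66337261  215.65474465] [-0.31611593 -0.09054014 -0.51980223]
9 red [254 205  22  19 324] [264.4 213.9] 4.3
9 green [290 232  22  21 362] [300.4 242. ] 139.5
9 yel [309 259   3   3   5] [309.8 259.8] 195.9
13.45 [ 648.44388169 -154.66337261  215.65474465] [-0.31611593 -0.09054014 -0.51980223]
[537  35  19  13 181] [545.2  41.1] [-605.2  138.4  324.7]
[218 121  31  16 140] [233.5 128.4] [ 322.5 -408.6   16.2]
[500 131  17  14 164] [507.8 137.9] [-609.5  137.  -125.4]
[254 205  22  19 326] [264.3 213.8] [516.6  25.  104.2]
[202 219  15  13 111] [209.2 225. ] [641.4 -66.5  60. ]
[ 242  257   34   41 1056] [257.5 277.9] [632.7 144.1  44.9]
[171 320  23  23 416] [182.2 331.2] [885.4 190.2  94.1]
[206 366  25  26 473] [218.2 378.6] [884.9 339.5  94. ]
```

View pics/scene9f.png

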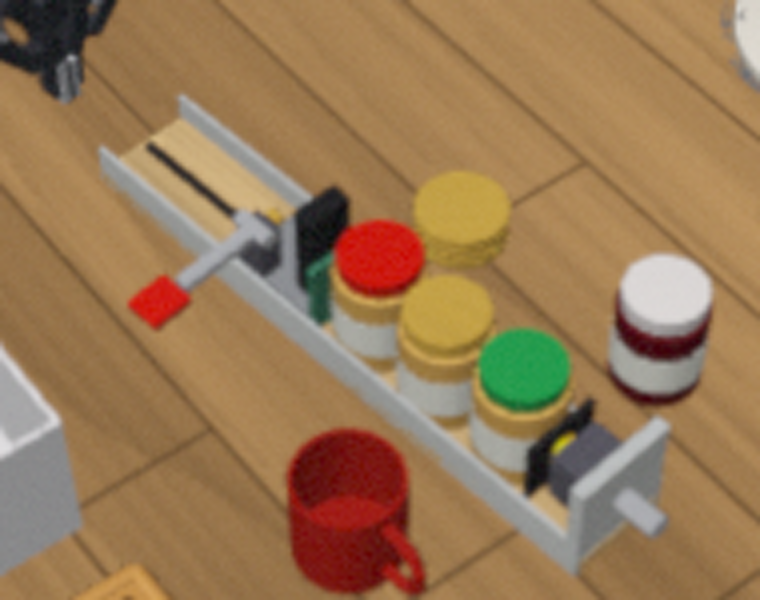

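View pics/wrist9.png

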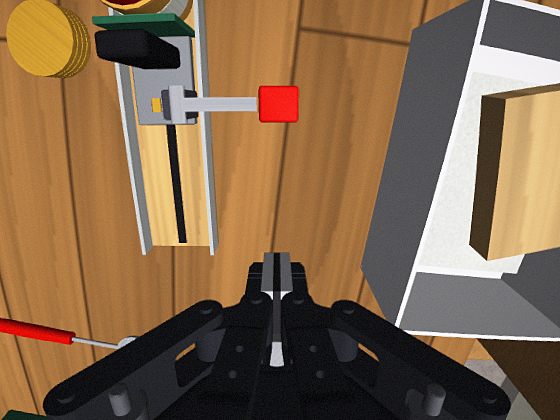

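```bash
python3 -c "
from plant import job;print(job.job_done())"
```

```text
the job is handed in; nothing more can be done
None
```

The job is done and handed in. The divider closes up the three jars against the sprung pad, and the red lock lever is down and staying down.

**Row:** I pushed the grip's rear face slowly with the closed fingers. The wrist force rose about 3 N when the green-lid jar met the pad, and I pushed about 6.5 mm further by TCP travel. That is just under half the 14 mm spring travel, so about 5.5 N on the pad. I held there for about 0.4 s with the lever still raised, then backed off.

**Lever:** I pressed the paddle from above. The force dropped to about zero on the way down, when it snapped over.

**Last checks (about 13.5 s, arm clear):**
- The paddle top measured 60 mm above the counter (62 mm expected when down).
- The lids are where they were before the press to within about 0.2 mm. The jars stand upright and touch, and the pad is visibly pushed in.
- In the scene view around the cradle, the mug, spare jar and lid stack look unmoved. I did not measure them, or the things farther away.

**Disagreements:** The cameras differ from each other by about 4–6 mm in absolute position. I therefore set the pad's compression by force and TCP travel. The pad force comes from that travel, as it was not measured directly after I let go.

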